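Flip the odd kiln switch with a stylus

TASK

On the kiln control panel, four of the five small switch levers lean towards the display and one leans the other way. Take the wooden stylus from its rest and use it to flip that one lever right over to match the others, keeping the gripper off the switches and leaving those other levers as they are. Then lay the stylus back level across both forks of its rest, let go, and leave the bowl, clay house and jar where they stand.

Things in the scene. Friction and masses are not known exactly. Their poses are not given: they have to be found in the camera images.
- panel: Fixed grey kiln control panel lying on the table, 130 x 220 mm, 40 mm high. Origin: centre of its underside. Its x axis points from its front edge (nearer the robot) to its far edge with the display, y to the left, z up. Five switches stand in a row along y at panel x = -30 mm, in slots at y = -60, -30, 0, 30 and 60 mm (which switch is in which slot varies).
- switch_row (a point): Middle of the switch row on the panel's top, 40 mm over the table, axes as the panel's. Six straight dark metal guard fins, parallel to x, 3 mm thick, from x = -28 to +28 mm, rise 20 mm over the panel's top between and outside the levers. They leave a slot 27 mm wide round each lever, open in front, behind and above.
- rest: Fixed wooden tool rest, base 140 x 70 x 8 mm with two upright U forks (8 mm thick) at x = -50 and +50 mm, 92 mm of free space between them. Origin: centre of its underside; x runs along the stored stylus, z up. The saddles are 45 mm over the table, the prongs' tops 63 mm; the prongs leave a gap 34 mm wide in y.
- stylus: Loose stylus, 200 mm long, about 50 g: square wooden handle 13 x 13 mm from x = -80 to +70 mm, then a steel rod 8 mm thick, round-ended at x = +120 mm. Origin on its axis near the balance point, where to grip it; x points to the tip. It starts level in both forks of the rest, axis 51.5 mm over the table, origin within 8 mm of the rest's in plan, tip towards the rest's +x.
- stylus_tip (a point): The end of the stylus' steel tip, 120 mm ahead of the stylus origin.
- switch_a: Switch a with its lever, all five alike, each in one slot of the panel: black plate 40 x 18 x 3 mm with a white lever (14 mm wide, 7 mm thick, rising 34 mm from its hinge). Origin: underside of the plate, on the panel's top, 40 mm over the table, axes as the panel's; the lever's hinge line runs along y, 4 mm above the origin.
- lever_a (a joint): Angle of lever a (rad): -0.5 leans fully to the front edge of the panel, 0 upright, +0.5 leans fully to the display. Stiff hinge: it takes about 2 N pushed 20 mm above the hinge, stays where it is left, and has firm stops at both ends. One of the five starts at -0.5, the rest at +0.5.
- lever_a_tip (a point): Top end of lever a, 34 mm from its hinge.
- switch_b: Switch b with its lever, all five alike, each in one slot of the panel: black plate 40 x 18 x 3 mm with a white lever (14 mm wide, 7 mm thick, rising 34 mm from its hinge). Origin: underside of the plate, on the panel's top, 40 mm over the table, axes as the panel's; the lever's hinge line runs along y, 4 mm above the origin.
- lever_b (a joint): Angle of lever b (rad): -0.5 leans fully to the front edge of the panel, 0 upright, +0.5 leans fully to the display. Stiff hinge: it takes about 2 N pushed 20 mm above the hinge, stays where it is left, and has firm stops at both ends. One of the five starts at -0.5, the rest at +0.5.
- lever_b_tip (a point): Top end of lever b, 34 mm from its hinge.
- switch_c: Switch c with its lever, all five alike, each in one slot of the panel: black plate 40 x 18 x 3 mm with a white lever (14 mm wide, 7 mm thick, rising 34 mm from its hinge). Origin: underside of the plate, on the panel's top, 40 mm over the table, axes as the panel's; the lever's hinge line runs along y, 4 mm above the origin.
- lever_c (a joint): Angle of lever c (rad): -0.5 leans fully to the front edge of the panel, 0 upright, +0.5 leans fully to the display. Stiff hinge: it takes about 2 N pushed 20 mm above the hinge, stays where it is left, and has firm stops at both ends. One of the five starts at -0.5, the rest at +0.5.
- lever_c_tip (a point): Top end of lever c, 34 mm from its hinge.
- switch_d: Switch d with its lever, all five alike, each in one slot of the panel: black plate 40 x 18 x 3 mm with a white lever (14 mm wide, 7 mm thick, rising 34 mm from its hinge). Origin: underside of the plate, on the panel's top, 40 mm over the table, axes as the panel's; the lever's hinge line runs along y, 4 mm above the origin.
- lever_d (a joint): Angle of lever d (rad): -0.5 leans fully to the front edge of the panel, 0 upright, +0.5 leans fully to the display. Stiff hinge: it takes about 2 N pushed 20 mm above the hinge, stays where it is left, and has firm stops at both ends. One of the five starts at -0.5, the rest at +0.5.
- lever_d_tip (a point): Top end of lever d, 34 mm from its hinge.
- switch_e: Switch e with its lever, all five alike, each in one slot of the panel: black plate 40 x 18 x 3 mm with a white lever (14 mm wide, 7 mm thick, rising 34 mm from its hinge). Origin: underside of the plate, on the panel's top, 40 mm over the table, axes as the panel's; the lever's hinge line runs along y, 4 mm above the origin.
- lever_e (a joint): Angle of lever e (rad): -0.5 leans fully to the front edge of the panel, 0 upright, +0.5 leans fully to the display. Stiff hinge: it takes about 2 N pushed 20 mm above the hinge, stays where it is left, and has firm stops at both ends. One of the five starts at -0.5, the rest at +0.5.
- lever_e_tip (a point): Top end of lever e, 34 mm from its hinge.
- bowl: Loose bystander: white bowl, 110 mm wide, 45 mm high; origin under its centre.
- house: Loose bystander: small fired-clay house, about 62 x 94 mm, 100 mm high; origin under its centre.
- glaze_jar: Loose bystander: closed jar, 60 mm wide, 75 mm high; origin under its centre.
Not all that is in view belongs to the job. There is more than one size of the stylus; the one meant has the size given above.

How it is judged:
By the outcome, as a careful person would: the job done as asked, in the order asked, and still so for the second after the job is handed in, with the robot touching nothing.
It also fails if it takes over 48 s, if anything falls off the work surface, if the arm or the gripper's body presses on something with over 40 N, if the wrist force passes 120 N, or if a joint passes its speed limit or range.

ROBOT

A 6-joint arm with a two-finger parallel gripper is mounted at the origin on the work surface. World frame = base frame: x ahead of the robot, y to its left, z up, the work surface at z = 0. Lengths are in m, angles in rad, forces in N, time in s.
With the tool pointing down it reaches from about 0.25 to 0.775 m from the base axis. Payload 4 kg.
Tool frame: the origin (TCP) lies midway between the tips of the shut fingers; the grasp point (between the pads) lies 19 mm behind it (robot.tcp_to_grasp is the distance from the TCP to the grasp point, in m); z points along the fingers, x is the direction in which the jaws open and shut, and the axes are right-handed (so a half turn about z gives the same grasp; the last joint's range is limited). The gripper opens to 94 mm and grips with 3 to 60 N. Pads are 16 mm wide; open, the fingers measure 119 mm over their backs; the gripper's body (75 mm by 177 mm) begins 78 mm behind the grasp point.
Start: joints at [-1.371, 0.087, 1.371, -0, 1.684, -0.103], TCP at [0.164, -0.525, 0.206] pointing down, gripper open.
Joint ranges: [-3.1, 3.1], [-0.76, 2.03], [0.27, 2.55], [-1.08, 4.22], [0.17, 2.65], [-2.57, 2.57]. Speed limits (rad/s): [2.79, 2.79, 3.14, 3.14, 3.14, 3.14].

INTERFACE

Orientations are given as [roll, pitch, yaw] about the fixed x, y, z axes, in that order (R = Rz(yaw) Ry(pitch) Rx(roll)).
In Python, from bench import get_obs, vision, robot gives the robot as it stands.
- The arm moves only by the tool servo_tool, never from a script. Its argument "targets" is text: rows parted by semicolons, each of 7 numbers parted by spaces: the opening, from 0 (shut) to 1 (fully open), then the shift along the tool's x, y, z as a fraction of full scale, then the turn, a rotation vector about the tool's x, y, z as a fraction of full scale. A call has 1 to 12 rows; each row is the pose to reach, as a shift and turn from the pose commanded when the call began, along the tool's axes at that moment, turning the shorter way round; what a row does not reach only later rows make up. Full scale, the value 1, is 0.25 m for a shift and pi rad for a turn. A row lasts 1/12 s, in which the tool goes at most 41.7 mm and 7.16 degrees, less where a joint would pass 70% of its speed; a pose out of reach is approached as far as the arm can. A call with a number of a shift or a turn outside -1 to 1 is refused whole. A call with a gripper value outside its range is refused whole. The fingers move at their own pace and stop on an object; the grip force is fixed at half the most. Time passes only in rows, so rows that repeat a pose let the fingers close. It gives the time, the measured TCP pose, the force and the opening at its end, in the units of the state.
- get_obs(): the state, without advancing time (a new reading comes with each control period).
- vision.snapshot(name): name is "scene" or "top" or "wrist"; returns a dict with "image" (480x640x3 uint8, red, green, blue), "mtx" (3x3 intrinsics, pixels), "k1" (the pictures are not rectified: a ray, as slopes to the right and down, at radius r is drawn at 1 + k1 r^2 times it, then the intrinsics apply), "world_from_camera" (4x4, takes a point from camera to world coordinates); the wrist camera has in their place "T_tool_cam" (4x4, takes a point from camera to tool coordinates, whose origin is the TCP and whose axes are the tool frame's). Camera axes: x right, y down, z forward; pixel columns grow to the right and rows downward; lengths in m; the calibration is good to about 2 mm. A picture is of the moment at which its call begins: read the wrist's pose just before it. There is no depth.
- robot.close_job(): hands the job in, once; it reports no verdict.
The state is a dict: "time": time; "joint_positions": joint angles; "qvel": joint speeds; "joint_torque": joint torques, N m; "tool_pos": TCP position; "ee_rot": TCP orientation; "wrist_force": force on the tool from outside, world axes, zero at the start; "wrist_torque": the same for the moment, N m; "width": finger opening in m.
Only numpy, scipy, OpenCV 4.12 (cv2) and the standard library are available. Lean on these libraries where they do the work, as an engineer would, in place of code of your own. Each camera call takes 0.05 s, during which the arm holds its last target.

## Working session

There is one attempt and no reset: what is moved stays moved. The work goes in short steps, Python scripts to look and compute and a tool call to move; the robot and the scene stay as the last step left them, time stands still between calls to the robot, and variables do not carry over. Pictures are saved under pics/ and viewed, and the job is handed in when it is done.

Besides the shell and the picture viewer there is one more tool, called as name(argument=value, ...), one argument or row to a line, values as JSON. servo_tool: Moves the arm, as the interface text tells. Its arguments: {"type":"object","properties":{"targets":{"type":"string"}},"required":["targets"]}

```bash
ls; mkdir -p pics; python3 - <<'E'
from bench import get_obs, vision, robot
import cv2,pickle
o=get_obs();print(o)
S={}
for n in ["scene","top","wrist"]:
    s=vision.snapshot(n);S[n]=s
    cv2.imwrite(f"pics/{n}0.png",s["image"][:,:,::-1])
    print(n,{k:v for k,v in s.items() if k!="image"})
pickle.dump(S,open("s0.pkl","wb"))
E
```

```text
pics
{'time': 0.0, 'joint_positions': array([-1.37112571e+00,  8.79988542e-02,  1.37220275e+00,  3.45719963e-05,
        1.68359250e+00, -1.03097101e-01]), 'qvel': array([ 0.00201026, -0.00031624,  0.00129778,  0.00062941,  0.00050329,
        0.00060009]), 'joint_torque': array([ 8.87428541e-04, -3.40182424e+01, -3.02423930e+01,  7.19009293e-02,
        3.32284695e-02, -1.74598454e-04]), 'tool_pos': array([ 0.16389342, -0.52446168,  0.20430633]), 'ee_rot': array([-3.14133191e+00,  2.18621963e-03, -1.26802447e+00]), 'wrist_force': array([0.47281879, 0.24231173, 1.05520778]), 'wrist_torque': array([ 0.01421268, -0.04236823,  0.03267382]), 'width': 0.09424977422051668}
scene {'mtx': array([[489.91576317,   0.        , 328.09561911],
       [  0.        , 489.91576317, 247.38502096],
       [  0.        ,   0.        ,   1.        ]]), 'k1': -0.016522679696089945, 'world_from_camera': array([[-0.00399759,  0.66847768, -0.74372146,  1.28489754],
       [ 0.99988433,  0.0135861 ,  0.00683707, -0.03922004],
       [ 0.0146747 , -0.74360811, -0.66845467,  0.81891344],
       [ 0.        ,  
[... 356 characters left out ...]
0594143, -0.0276093 ],
       [ 0.00545021, -0.16708486, -0.98592745,  1.39704807],
       [ 0.        ,  0.        ,  0.        ,  1.        ]])}
wrist {'mtx': array([[366.12135463,   0.        , 322.24810098],
       [  0.        , 366.12135463, 242.18904401],
       [  0.        ,   0.        ,   1.        ]]), 'k1': -0.039680729131393984, 'T_tool_cam': array([[ 9.99999969e-01,  2.42083618e-05, -2.49807538e-04,
         1.45340419e-03],
       [ 4.93577374e-05,  9.56930433e-01,  2.90317317e-01,
        -8.49562554e-02],
       [ 2.46076542e-04, -2.90317320e-01,  9.56930401e-01,
        -1.78328935e-01],
       [ 0.00000000e+00,  0.00000000e+00,  0.00000000e+00,
         1.00000000e+00]])}
```

View pics/scene0.png

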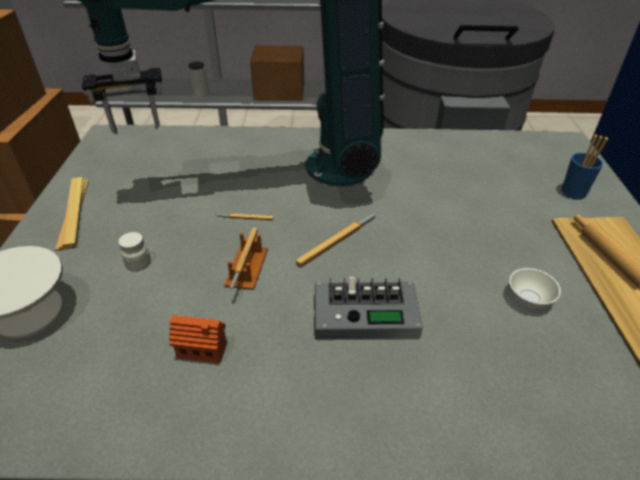

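View pics/top0.png

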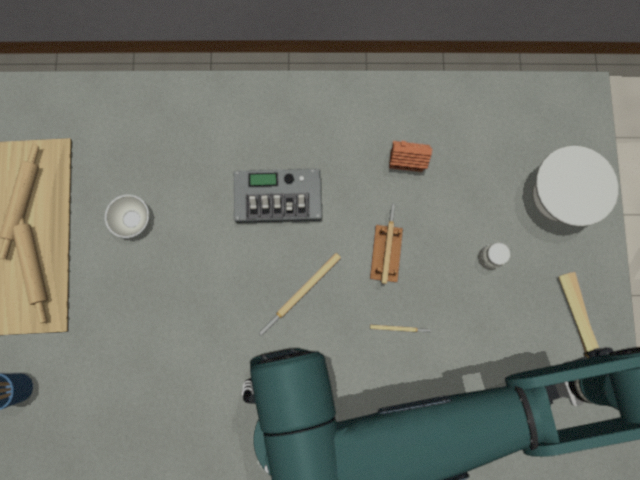

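View pics/wrist0.png

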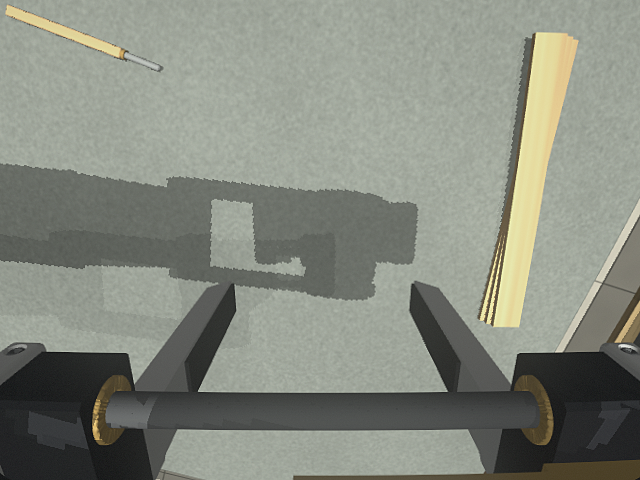

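```bash
cat > h.py <<'E'
import numpy as np,cv2
from scipy.spatial.transform import Rotation as R
def cam(s,tool=None):
    if "world_from_camera" in s: return s["world_from_camera"]
    T=np.eye(4);T[:3,:3]=R.from_euler("xyz",tool[1]).as_matrix();T[:3,3]=tool[0]
    return T@s["T_tool_cam"]
def proj(s,W,P):
    P=np.atleast_2d(P);Q=(P-W[:3,3])@W[:3,:3]
    x=Q[:,:2]/Q[:,2:];r2=(x**2).sum(1,keepdims=True);x=x*(1+s["k1"]*r2)
    return x*s["mtx"][0,0]+s["mtx"][:2,2]
def unproj(s,W,px,z):
    px=np.atleast_2d(px).astype(float);d=(px-s["mtx"][:2,2])/s["mtx"][0,0];x=d.copy()
    for _ in range(10): x=d/(1+s["k1"]*(x**2).sum(1,keepdims=True))
    v=np.c_[x,np.ones(len(x))]@W[:3,:3].T
    return W[:3,3]+v*((z-W[2,3])/v[:,2:])
def crop(img,x0,y0,x1,y1,f,name):
    c=img[y0:y1,x0:x1,::-1];cv2.imwrite(name,cv2.resize(c,None,fx=f,fy=f,interpolation=cv2.INTER_CUBIC))
E
python3 - <<'E'
from h import *;import pickle
S=pickle.load(open("s0.pkl","rb"))
crop(S["top"]["image"],225,155,425,295,4,"pics/topc.png")
crop(S["scene"]["image"],215,210,425,345,3.8,"pics/scenec.png")
E
```

```text
(no output)
```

View pics/topc.png

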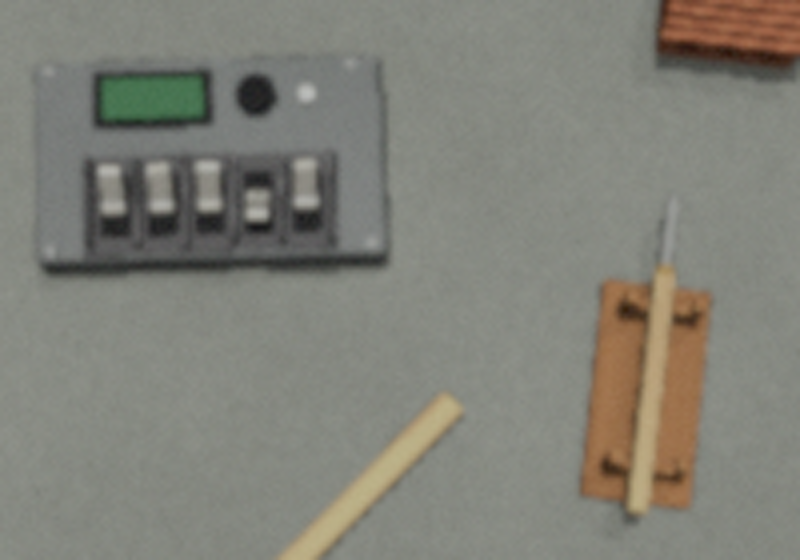

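View pics/scenec.png

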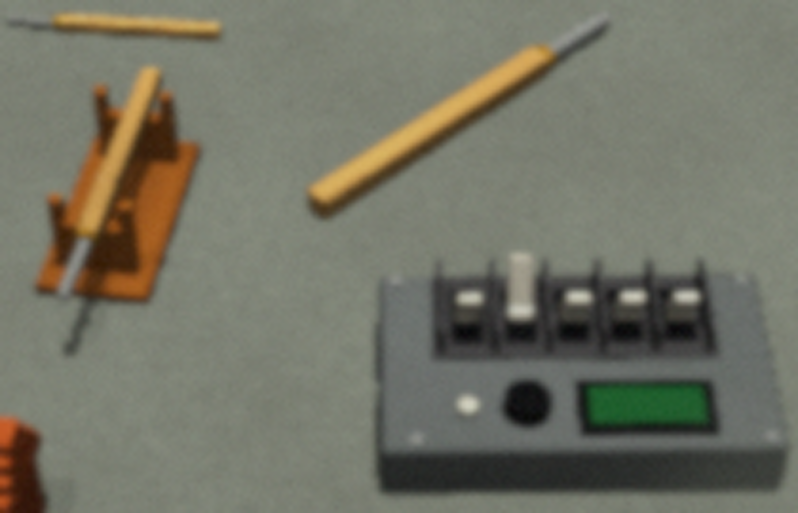

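```bash
cat > fit.py <<'E'
from h import *;import pickle
from scipy.optimize import least_squares
S=pickle.load(open("s0.pkl","rb"));T,C=S["top"],S["scene"];WT,WC=cam(T),cam(C)
ft=lambda p:np.array(p)/4+[225,155]
fs=lambda p:np.array(p)/3.8+[215,210]
def fit(P,pt,ps,x0):
    P=np.array(P,float)
    def f(v):
        c,s=np.cos(v[2]),np.sin(v[2]);Q=P.copy();Q[:,:2]=P[:,:2]@np.array([[c,s],[-s,c]])+v[:2]
        r=[]
        if pt is not None:r.append((proj(T,WT,Q)-pt).ravel())
        if ps is not None:r.append((proj(C,WC,Q)-ps).ravel())
        return np.concatenate(r)
    o=least_squares(f,x0);return o.x.round(4),np.abs(o.fun).round(1).tolist()
pan=[[.065,.11,.04],[.065,-.11,.04],[-.065,-.11,.04],[-.065,.11,.04]]
pt=ft([[38,62],[379,60],[387,254],[40,262]])
ps=fs([[787,452],[380,452],[380,277],[757,274]])
print("panel",fit(pan,pt,None,[.45,0,0]),fit(pan,None,ps,[.45,0,0]),fit(pan,pt,ps,[.45,0,0]))
rs=[[.07,.035,.008],[.07,-.035,.008],[-.07,-.035,.008],[-.07,.035,.008]]
rt=ft([[604,280],[712,293],[691,508],[582,496]])
print("rest",fit(rs,rt,None,[.3,-.15,0]))
st=[[.120,0,0.0515],[.07,0,.0515],[-.08,0,.058]]
q=ft([[674,200],[664,268],[637,512]]);print("sty",fit(st,q,None,[.3,-.15,0]))
q2=fs([[63,292],[87,233],[150,70]]);print("sty",fit(st,None,q2,[.3,-.15,0]))
o=unproj(T,WT,ft([[674,200]]),.0515);print(o)
E
python3 fit.py
```

```text
panel (array([0.5931, 0.0478, 0.0178]), [0.5, 0.0, 1.2, 1.2, 0.5, 0.7, 1.1, 0.4]) (array([0.597 , 0.0507, 0.0177]), [1.3, 0.1, 0.8, 0.1, 0.4, 0.6, 0.1, 0.2]) (array([0.595 , 0.0496, 0.0176]), [1.2, 0.7, 0.5, 1.9, 0.2, 0.1, 1.8, 0.3, 0.6, 0.9, 1.3, 0.7, 0.8, 1.2, 0.7, 0.4])
rest (array([ 0.4483, -0.2269, -0.1234]), [0.2, 0.3, 0.2, 0.3, 0.3, 0.5, 0.3, 0.1])
sty (array([ 0.4479, -0.223 , -0.1457]), [0.0, 1.3, 0.1, 1.2, 0.1, 0.1])
sty (array([ 0.446 , -0.2212, -0.1371]), [0.1, 1.0, 0.0, 0.3, 0.2, 1.7])
[[ 0.56327509 -0.24037379  0.0515    ]]
```

```bash
cat > go.py <<'E'
# usage: go.py x y z yaw [ref: cmd x y z yaw]  -> shift/turn fractions from present pose to target (tool down)
from h import *;import sys
from bench import get_obs
a=list(map(float,sys.argv[1:]));o=get_obs()
p,Rm=o["tool_pos"],R.from_euler("xyz",o["ee_rot"])
Rt=R.from_euler("xyz",[np.pi,0,a[3]])
print("now",o["time"],p.round(4),o["ee_rot"].round(4),"w",round(o["width"],4),"F",o["wrist_force"].round(1))
print("shift",(Rm.inv().apply(np.array(a[:3])-p)/.25).round(4),"turn",((Rm.inv()*Rt).as_rotvec()/np.pi).round(4))
E
python3 go.py .36 -.34 .2 -1.71
```

```text
now 0.15 [ 0.1639 -0.5246  0.2046] [-3.1414e+00  1.7000e-03 -1.2680e+00] w 0.0938 F [0.  0.5 0.2]
shift [-0.4708 -0.9688  0.0193] turn [1.000e-04 5.000e-04 1.407e-01]
```

servo_tool(
  targets="1 -0.08 -0.16 0 0 0 0.03; 1 -0.16 -0.32 0 0 0 0.06; 1 -0.24 -0.48 0 0 0 0.09; 1 -0.31 -0.64 0 0 0 0.12; 1 -0.39 -0.8 0 0 0 0.141; 1 -0.45 -0.93 0 0 0 0.141; 1 -0.47 -0.97 0 0 0 0.141; 1 -0.47 -0.97 0 0 0 0.141",
)

```text
time: 0.82
tool_pos: [0.363, -0.3374, 0.2053]
ee_rot: [-3.141, 0.001, -1.705]
wrist_force: [0.4, -0.2, 0.2]
width: 0.094
```

```bash
python3 go.py .42 -.222 .17 -1.71
```

```text
now 0.8167 [ 0.363  -0.3374  0.2053] [-3.1408e+00  1.5000e-03 -1.7049e+00] w 0.094 F [ 0.4 -0.2  0.2]
shift [-0.4878 -0.1643  0.142 ] turn [-0.0002  0.0005  0.0016]
```

servo_tool(
  targets="1 -0.1 -0.04 0.03 0 0 0; 1 -0.23 -0.08 0.07 0 0 0.001; 1 -0.37 -0.12 0.11 0 0 0.001; 1 -0.46 -0.16 0.14 0 0 0.001; 1 -0.488 -0.165 0.14 0 0 0.001; 1 -0.488 -0.165 0.14 0 0 0.001; 1 -0.488 -0.165 0.14 0 0 0.001",
)

```text
time: 1.4
tool_pos: [0.418, -0.2266, 0.1708]
ee_rot: [3.142, -0.001, -1.714]
wrist_force: [0.1, 0.3, 0.3]
width: 0.0942
```

```bash
cat > shot.py <<'E'
import sys,pickle,cv2
from bench import get_obs,vision
n=sys.argv[1]
o=get_obs();s=vision.snapshot("wrist");s["tool"]=(o["tool_pos"],o["ee_rot"])
pickle.dump(s,open(n+".pkl","wb"));cv2.imwrite("pics/"+n+".png",s["image"][:,:,::-1]);print(o["time"],o["tool_pos"],o["ee_rot"])
E
python3 shot.py w1
```

```text
1.4 [ 0.41795936 -0.2265862   0.17079057] [ 3.14157554e+00 -1.47201397e-03 -1.71438498e+00]
```

View pics/w1.png

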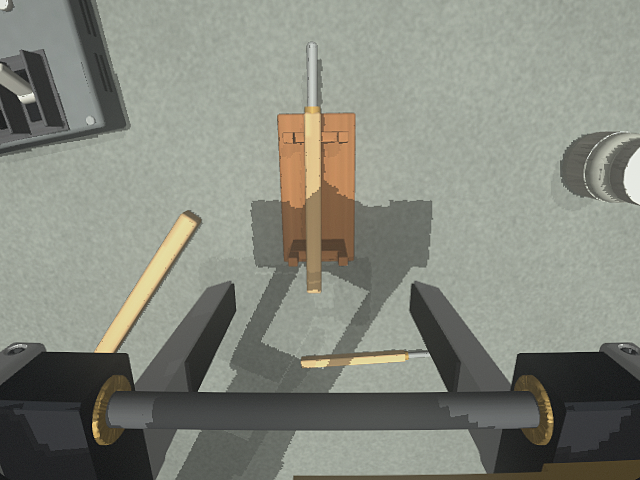

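```bash
python3 - <<'E'
from h import *;import pickle
s=pickle.load(open("w1.pkl","rb"));W=cam(s,s["tool"])
print(unproj(s,W,[[312,44],[312.5,108],[313,150],[314,290]],.0515).round(4))
a,b=unproj(s,W,[[312.5,110],[314,287]],.058)
print(a,b,np.arctan2(*(a-b)[1::-1]), np.linalg.norm(a-b))
t=unproj(s,W,[[312,44]],.0515)[0]
d=(a-b)/np.linalg.norm(a-b);print("origin from tip",t-.12*d, "from tail",b+.08*d)
# rest base corners z=.008
print(unproj(s,W,[[278,115],[355,114],[353,263],[284,263]],.008).round(4))
crop(s["image"],240,20,400,310,2,"pics/w1c.png")
E
```

```text
[[ 0.5653 -0.2417  0.0515]
 [ 0.5208 -0.2354  0.0515]
 [ 0.4895 -0.231   0.0515]
 [ 0.3703 -0.2138  0.0515]]
[ 0.51894327 -0.23525234  0.058     ] [ 0.37601993 -0.21479544  0.058     ] -0.1421664317423464 0.14437993659511034
origin from tip [ 0.44646661 -0.22473508  0.0515    ] from tail [ 0.45521284 -0.22613048  0.058     ]
[[ 0.522  -0.2036  0.008 ]
 [ 0.5131 -0.2712  0.008 ]
 [ 0.3743 -0.2526  0.008 ]
 [ 0.3841 -0.1849  0.008 ]]
```

View pics/w1c.png

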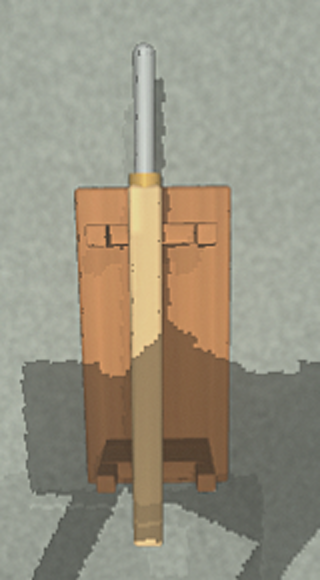

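```bash
python3 go.py .449 -.225 .032 -1.713
```

```text
now 1.45 [ 0.4179 -0.227   0.171 ] [-3.1412e+00 -1.5000e-03 -1.7154e+00] w 0.094 F [-0.9 -0.4  0.1]
shift [-0.0265 -0.1216  0.556 ] turn [-0.0001 -0.0005 -0.0008]
```

servo_tool(
  targets="1 -0.0135 -0.06 0.05 0 0 0; 1 -0.0265 -0.1216 0.13 0 0 0; 1 -0.0265 -0.1216 0.25 0 0 0; 1 -0.0265 -0.1216 0.37 0 0 0; 1 -0.0265 -0.1216 0.46 0 0 0; 1 -0.0265 -0.1216 0.52 0 0 0; 1 -0.0265 -0.1216 0.556 0 0 0; 1 -0.0265 -0.1216 0.556 0 0 0; 1 -0.0265 -0.1216 0.556 0 0 0",
)

```text
time: 2.2
tool_pos: [0.4494, -0.2246, 0.0321]
ee_rot: [-3.141, -0.001, -1.716]
wrist_force: [0.7, 0.8, -0.1]
width: 0.0938
```

```bash
python3 go.py .449 -.225 .032 -1.713
```

```text
now 2.2 [ 0.4494 -0.2246  0.0321] [-3.1410e+00 -6.0000e-04 -1.7157e+00] w 0.0938 F [ 0.7  0.8 -0.1]
shift [0.002  0.0011 0.0002] turn [-0.0002 -0.0002 -0.0009]
```

servo_tool(
  targets="0 0 0 0 0 0 0; 0 0 0 0 0 0 0; 0 0 0 0 0 0 0; 0 0 0 0 0 0 0; 0 0 0 0 0 0 0; 0 0 0 0 0 0 0; 0 0 0 0 0 0 0; 0 0 0 0 0 0 0; 0 0 0 0 0 0 0; 0 0 0 0 0 0 0",
)

```text
time: 3.03
tool_pos: [0.4493, -0.2233, 0.0314]
ee_rot: [3.142, -0.0, -1.714]
wrist_force: [-0.6, 1.5, -0.1]
width: 0.0307
```

```bash
python3 go.py .449 -.225 .17 -1.713; python3 shot.py w2
```

```text
now 3.0333 [ 0.4493 -0.2233  0.0314] [ 3.1415 -0.     -1.7141] w 0.0307 F [-0.6  1.5 -0.1]
shift [ 7.100e-03  4.000e-04 -5.543e-01] turn [ 0.     -0.     -0.0003]
3.0333 [ 0.44934197 -0.22325886  0.03143636] [ 3.14153989e+00 -2.68882586e-05 -1.71408012e+00]
```

View pics/w2.png

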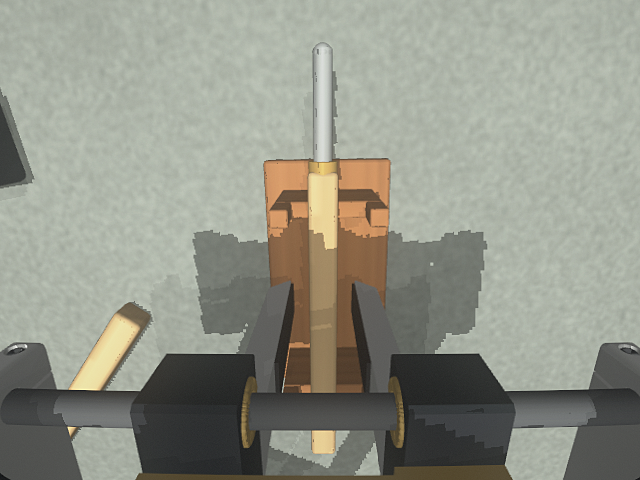

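Stylus centred between the fingers (tip at 322,44); still closing (31 mm).

servo_tool(
  targets="0 0 0 0 0 0 0; 0 0 0 0 0 0 0; 0 0 0 0 0 0 0; 0 0 0 0 0 0 0; 0 0 0 0 0 0 0; 0 0 0 0 0 0 0",
)

```text
time: 3.58
tool_pos: [0.4494, -0.2233, 0.0315]
ee_rot: [-3.142, -0.0, -1.714]
wrist_force: [0.4, -0.2, 0.6]
width: 0.0127
```

```bash
python3 go.py .449 -.225 .17 -1.713
```

```text
now 3.5833 [ 0.4494 -0.2233  0.0315] [-3.1416e+00 -1.0000e-04 -1.7141e+00] w 0.0127 F [ 0.4 -0.2  0.6]
shift [ 7.000e-03  5.000e-04 -5.542e-01] turn [-0.     -0.     -0.0004]
```

servo_tool(
  targets="0 0 0 -0.03 0 0 0; 0 0 0 -0.08 0 0 0; 0 0 0 -0.16 0 0 0; 0 0 0 -0.26 0 0 0; 0 0 0 -0.37 0 0 0; 0 0 0 -0.46 0 0 0; 0 0 0 -0.52 0 0 0; 0 0 0 -0.55 0 0 0; 0 0 0 -0.55 0 0 0; 0 0 0 -0.55 0 0 0",
)

```text
time: 4.42
tool_pos: [0.4492, -0.2232, 0.1687]
ee_rot: [3.141, 0.0, -1.714]
wrist_force: [-0.3, -0.0, -0.3]
width: 0.0129
```

```bash
python3 go.py .40 .018 .17 -1.553; python3 shot.py w3
```

```text
now 4.4167 [ 0.4492 -0.2232  0.1687] [ 3.1413e+00  1.0000e-04 -1.7141e+00] w 0.0129 F [-0.3 -0.  -0.3]
shift [-0.9267  0.3325 -0.005 ] turn [ 0.0001  0.     -0.0513]
4.4167 [ 0.44918243 -0.22317253  0.16870525] [ 3.14132070e+00  7.46421115e-05 -1.71411183e+00]
```

View pics/w3.png

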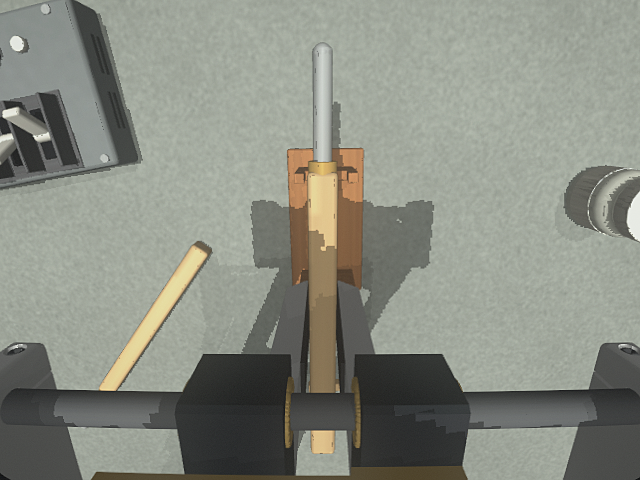

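servo_tool(
  targets="0 -0.04 0.02 0 0 0 0; 0 -0.12 0.05 0 0 0 -0.01; 0 -0.22 0.09 0 0 0 -0.02; 0 -0.34 0.13 0 0 0 -0.03; 0 -0.46 0.17 0 0 0 -0.04; 0 -0.58 0.22 0 0 0 -0.0513; 0 -0.7 0.26 0 0 0 -0.0513; 0 -0.81 0.3 0 0 0 -0.0513; 0 -0.89 0.32 0 0 0 -0.0513; 0 -0.9267 0.3325 0 0 0 -0.0513; 0 -0.9267 0.3325 0 0 0 -0.0513; 0 -0.9267 0.3325 0 0 0 -0.0513",
)

```text
time: 5.47
tool_pos: [0.3997, 0.0178, 0.1683]
ee_rot: [3.14, -0.001, -1.552]
wrist_force: [-0.7, 0.8, -0.7]
width: 0.0127
```

```bash
python3 shot.py w4; python3 - <<'E'
from h import *;import pickle
s=pickle.load(open("w4.pkl","rb"));tc=s["T_tool_cam"]
# tip & handle pts in tool frame at tool z=-.019: use plane z in tool frame
print(unproj(s,tc,[[322,43],[322,165],[322,445]],-.019))
E
```

```text
5.4667 [0.39968684 0.01783294 0.1682865 ] [ 3.14037246e+00 -7.71976154e-04 -1.55186446e+00]
[[ 0.00128032 -0.11911581 -0.019     ]
 [ 0.00126966 -0.07155365 -0.019     ]
 [ 0.00123085  0.08060616 -0.019     ]]
```

View pics/w4.png

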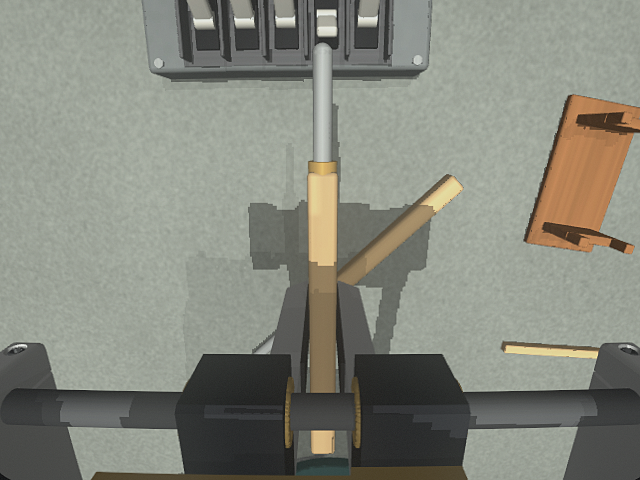

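```bash
python3 - <<'E'
from h import *;import pickle
s=pickle.load(open("w4.pkl","rb"));W=cam(s,s["tool"])
crop(s["image"],140,0,440,100,2.6,"pics/w4c.png")
q=unproj(s,W,[[153,72],[428,68]],.04);print(q)
d=q[0]-q[1];print(np.arctan2(-d[0],d[1]),np.linalg.norm(d))
for P in ([.593,.0478,.0178],[.595,.0496,.0177],[.597,.0507,.0177]):
    c,sn=np.cos(P[2]),np.sin(P[2]);M=np.array([[c,-sn],[sn,c]])
    pts=[[-.065,.11,.04],[-.065,-.11,.04],[-.03-.028,-.045,.06],[-.03-.028,-.015,.06],[-.03-.016,-.03,.074]]
    Q=np.array([np.r_[M@p[:2]+P[:2],p[2]] for p in pts]);print(proj(s,W,Q).round(0).tolist())
E
```

```text
[[ 0.52789133  0.15057631  0.04      ]
 [ 0.53414719 -0.06283877  0.04      ]]
0.029304722715207544 0.2135067417156014
[[146.0, 75.0], [428.0, 74.0], [346.0, 58.0], [304.0, 58.0], [326.0, 35.0]]
[[143.0, 72.0], [426.0, 71.0], [344.0, 55.0], [302.0, 55.0], [323.0, 32.0]]
[[141.0, 69.0], [425.0, 68.0], [342.0, 52.0], [300.0, 52.0], [321.0, 29.0]]
```

View pics/w4c.png

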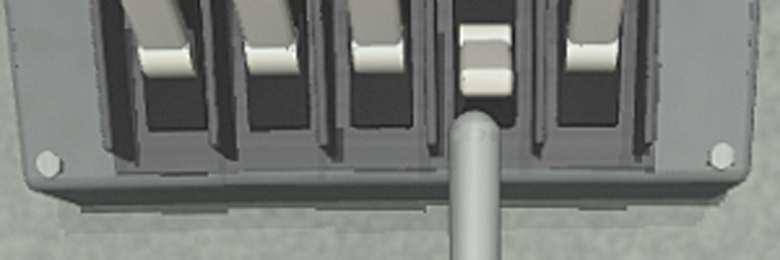

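```bash
python3 go.py .400 .0155 .047 -1.553
```

```text
now 5.5167 [0.3999 0.0173 0.1684] [ 3.1406e+00 -7.0000e-04 -1.5531e+00] w 0.0129 F [ 0.5 -0.7 -0.8]
shift [ 0.0069 -0.0006  0.4857] turn [ 0.0003 -0.0002 -0.    ]
```

servo_tool(
  targets="0 0.003 0 0.04 0 0 0; 0 0.007 0 0.1 0 0 0; 0 0.007 0 0.18 0 0 0; 0 0.007 0 0.27 0 0 0; 0 0.007 0 0.36 0 0 0; 0 0.007 0 0.43 0 0 0; 0 0.007 0 0.47 0 0 0; 0 0.007 0 0.485 0 0 0; 0 0.007 0 0.485 0 0 0; 0 0.007 0 0.485 0 0 0",
)

```text
time: 6.35
tool_pos: [0.4009, 0.0157, 0.0483]
ee_rot: [-3.141, -0.0, -1.554]
wrist_force: [0.2, 0.1, 0.0]
width: 0.0128
```

```bash
python3 go.py .438 .0155 .047 -1.553;python3 shot.py w5; python3 - <<'E'
from h import *;import pickle
from bench import vision
s=pickle.load(open("w5.pkl","rb"))
crop(s["image"],180,0,460,180,2.8,"pics/w5c.png")
t=vision.snapshot("scene");crop(t["image"],300,210,430,345,4,"pics/sc5.png")
E
```

```text
now 6.35 [0.4009 0.0157 0.0483] [-3.1405e+00 -3.0000e-04 -1.5537e+00] w 0.0128 F [0.2 0.1 0. ]
shift [ 0.0033 -0.1485  0.0054] turn [-0.0003 -0.0001 -0.0002]
6.35 [0.40087286 0.01568977 0.04831329] [-3.14050700e+00 -2.90792493e-04 -1.55370803e+00]
```

View pics/w5c.png

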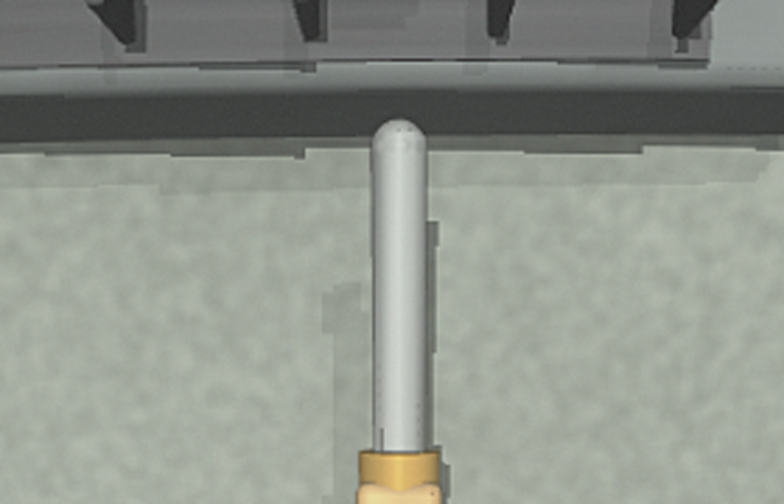

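View pics/sc5.png

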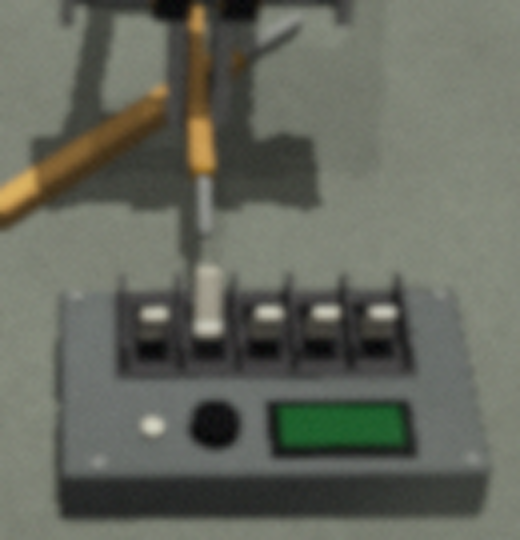

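servo_tool(
  targets="0 0 -0.02 0.003 0 0 0; 0 0 -0.05 0.005 0 0 0; 0 0 -0.08 0.005 0 0 0; 0 0 -0.1 0.005 0 0 0; 0 0 -0.12 0.005 0 0 0; 0 0 -0.135 0.005 0 0 0; 0 0 -0.15 0.005 0 0 0; 0 0 -0.165 0.005 0 0 0; 0 0 -0.18 0.005 0 0 0; 0 0 -0.19 0.005 0 0 0; 0 0 -0.2 0.005 0 0 0",
)

```text
time: 7.37
tool_pos: [0.4505, 0.0171, 0.0465]
ee_rot: [-3.141, -0.0, -1.553]
wrist_force: [-2.4, 0.2, 0.3]
width: 0.0128
```

```bash
python3 go.py .456 .0165 .047 -1.553;python3 shot.py w6; python3 - <<'E'
from h import *;import pickle
from bench import vision
s=pickle.load(open("w6.pkl","rb"))
crop(s["image"],180,0,460,180,2.8,"pics/w6c.png")
t=vision.snapshot("scene");crop(t["image"],300,210,430,345,4,"pics/sc6.png")
E
```

```text
now 7.3667 [0.4505 0.0171 0.0465] [-3.1414 -0.     -1.5528] w 0.0128 F [-2.4  0.2  0.3]
shift [ 0.0027 -0.0219 -0.002 ] turn [-0.0001 -0.      0.0001]
7.3667 [0.45051828 0.01707867 0.04650789] [-3.14141326e+00 -8.52225874e-06 -1.55284151e+00]
```

View pics/w6c.png

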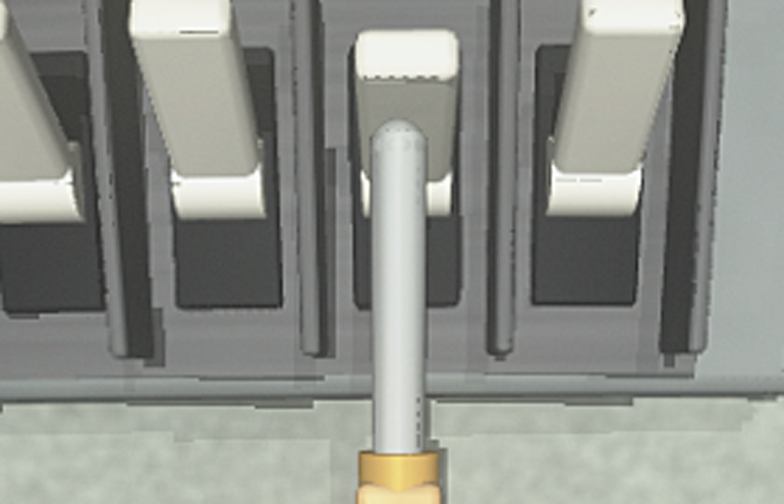

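View pics/sc6.png

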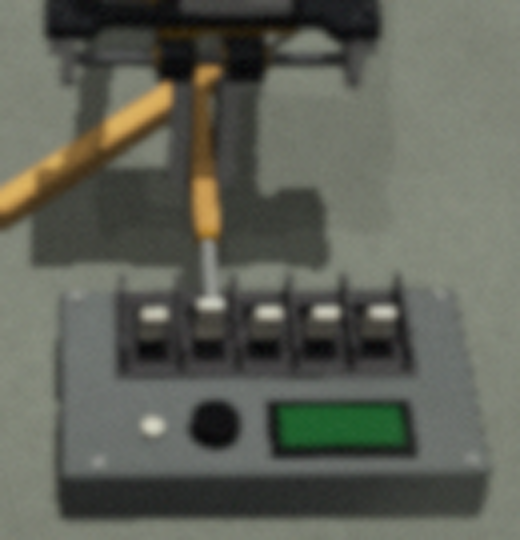

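servo_tool(
  targets="0 0 -0.008 0 0 0 0; 0 0 -0.016 0 0 0 0; 0 0 -0.022 0 0 0 0; 0 0 -0.022 0 0 0 0",
)

```text
time: 7.8
tool_pos: [0.4548, 0.0172, 0.046]
ee_rot: [3.139, 0.0, -1.553]
wrist_force: [-3.5, 0.2, -0.0]
width: 0.0127
```

```bash
python3 shot.py w7; python3 - <<'E'
from h import *;import pickle
s=pickle.load(open("w7.pkl","rb"))
crop(s["image"],180,0,460,180,2.8,"pics/w7c.png")
E
```

```text
7.8 [0.45479922 0.01716641 0.04596251] [ 3.13905803e+00  4.78734074e-05 -1.55290354e+00]
```

View pics/w7c.png

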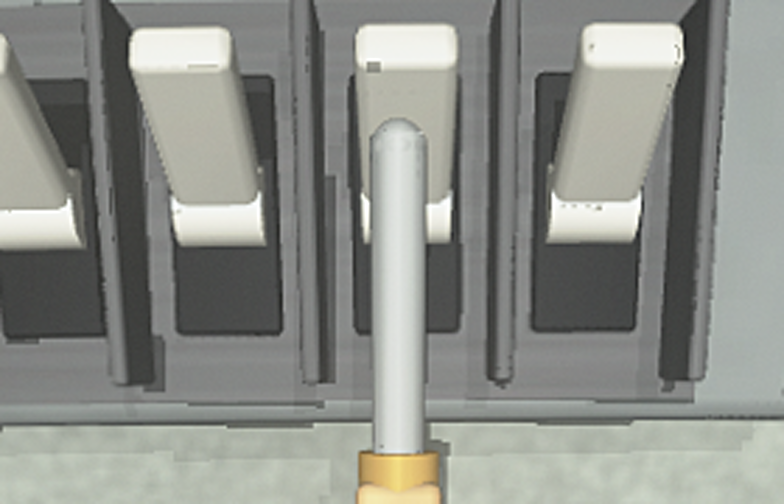

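servo_tool(
  targets="0 0 -0.006 0 0 0 0; 0 0 -0.01 0 0 0 0; 0 0 -0.01 0 0 0 0",
)

```text
time: 8.1
tool_pos: [0.455, 0.0172, 0.0453]
ee_rot: [3.134, 0.0, -1.553]
wrist_force: [-9.2, -0.3, 1.2]
width: 0.0131
```

servo_tool(
  targets="0 0 -0.006 0 0 0 0; 0 0 -0.01 0 0 0 0; 0 0 -0.01 0 0 0 0",
)

```text
time: 8.35
tool_pos: [0.4553, 0.0173, 0.0444]
ee_rot: [3.129, 0.0, -1.553]
wrist_force: [-13.1, 0.1, 1.4]
width: 0.013
```

servo_tool(
  targets="0 0 0.02 0 0 0 0; 0 0 0.05 0 0 0 0; 0 0 0.1 0 0 0 0; 0 0 0.16 0 0 0 0; 0 0 0.22 0 0 0 0; 0 0 0.26 0 0 0 0; 0 0 0.28 0 0 0 0; 0 0 0.28 0 0 0 0",
)

```text
time: 9.02
tool_pos: [0.3907, 0.0159, 0.0469]
ee_rot: [-3.139, -0.0, -1.553]
wrist_force: [-0.3, -0.5, -0.6]
width: 0.0122
```

```bash
python3 go.py .385 .0155 .169 -1.553;python3 shot.py w8; python3 - <<'E'
from h import *;import pickle
from bench import vision
t=vision.snapshot("scene");crop(t["image"],300,210,430,345,4,"pics/sc8.png")
E
```

```text
now 9.0167 [0.3907 0.0159 0.0469] [-3.1395e+00 -3.0000e-04 -1.5531e+00] w 0.0122 F [-0.3 -0.5 -0.6]
shift [ 0.0014  0.0217 -0.4885] turn [-0.0007 -0.0001 -0.    ]
9.0167 [0.39067505 0.01591333 0.04689126] [-3.13949195e+00 -2.81043731e-04 -1.55310709e+00]
```

View pics/w8.png

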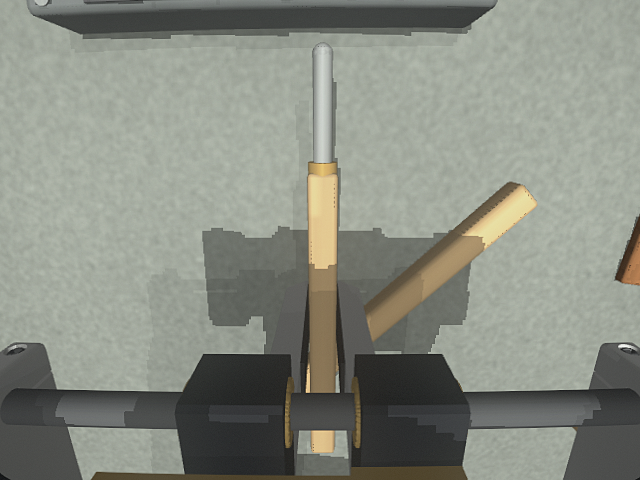

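View pics/sc8.png

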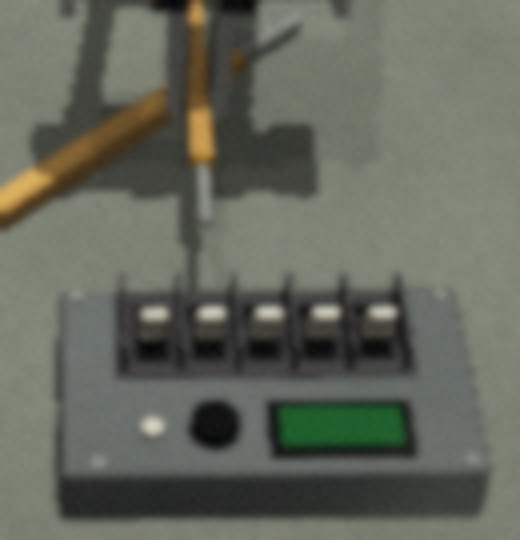

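servo_tool(
  targets="0 0 0 -0.03 0 0 0; 0 0 0 -0.1 0 0 0; 0 0 0 -0.2 0 0 0; 0 0 0 -0.3 0 0 0; 0 0 0 -0.39 0 0 0; 0 0 0 -0.45 0 0 0; 0 0 0 -0.4885 0 0 0; 0 0 0 -0.4885 0 0 0",
)

```text
time: 9.78
tool_pos: [0.3927, 0.0158, 0.1715]
ee_rot: [-3.136, -0.001, -1.553]
wrist_force: [0.0, -0.3, -1.1]
width: 0.0127
```

```bash
python3 go.py .4492 -.2232 .169 -1.714;python3 - <<'E'
from h import *
from bench import vision
s=vision.snapshot("wrist");cv2.imwrite("pics/w9.png",s["image"][:,:,::-1])
E
```

```text
now 9.7833 [0.3927 0.0158 0.1715] [-3.1362e+00 -7.0000e-04 -1.5529e+00] w 0.0127 F [ 0.  -0.3 -1.1]
shift [ 0.96   -0.2089  0.0116] turn [-0.0017 -0.0001  0.0513]
```

View pics/w9.png

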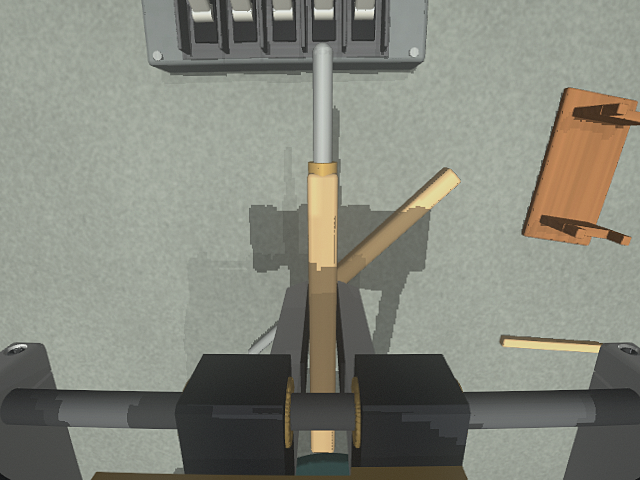

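servo_tool(
  targets="0 0.04 -0.01 0 0 0 0; 0 0.12 -0.03 0 0 0 0.01; 0 0.22 -0.05 0 -0.001 0 0.02; 0 0.34 -0.07 0 -0.0017 0 0.03; 0 0.46 -0.1 0 -0.0017 0 0.04; 0 0.58 -0.13 0 -0.0017 0 0.051; 0 0.7 -0.16 0.005 -0.0017 0 0.051; 0 0.82 -0.18 0.01 -0.0017 0 0.051; 0 0.91 -0.2 0.0116 -0.0017 0 0.051; 0 0.963 -0.209 0.0116 -0.0017 0 0.051; 0 0.963 -0.209 0.0116 -0.0017 0 0.051; 0 0.963 -0.209 0.0116 -0.0017 0 0.051",
)

```text
time: 10.83
tool_pos: [0.4465, -0.2236, 0.1644]
ee_rot: [3.134, 0.001, -1.714]
wrist_force: [0.5, 0.3, -1.2]
width: 0.0128
```

```bash
python3 go.py .4494 -.2235 .033 -1.713;python3 - <<'E'
from h import *
from bench import vision
s=vision.snapshot("wrist");cv2.imwrite("pics/w10.png",s["image"][:,:,::-1])
E
```

```text
now 10.8333 [ 0.4465 -0.2236  0.1644] [ 3.1337e+00  1.3000e-03 -1.7142e+00] w 0.0128 F [ 0.5  0.3 -1.2]
shift [-0.0015 -0.0154  0.5256] turn [ 0.0025  0.0004 -0.0004]
```

View pics/w10.png

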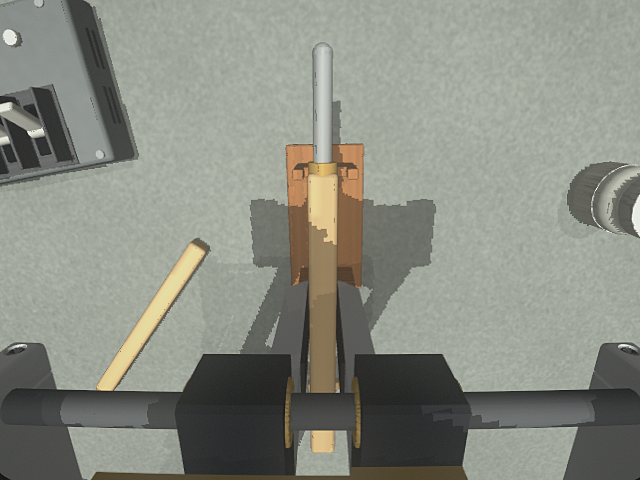

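servo_tool(
  targets="0 0 -0.008 0.04 0.0015 0 0; 0 0 -0.0154 0.1 0.0025 0 0; 0 0 -0.0154 0.19 0.0025 0 0; 0 0 -0.0154 0.28 0.0025 0 0; 0 0 -0.0154 0.35 0.0025 0 0; 0 0 -0.0154 0.41 0.0025 0 0; 0 0 -0.0154 0.46 0.0025 0 0; 0 0 -0.0154 0.49 0.0025 0 0; 0 0 -0.0154 0.505 0.0025 0 0; 0 0 -0.0154 0.515 0.0025 0 0; 0 0 -0.0154 0.515 0.0025 0 0",
)

```text
time: 11.8
tool_pos: [0.4505, -0.2239, 0.037]
ee_rot: [-3.139, -0.001, -1.712]
wrist_force: [-0.5, -0.7, -0.5]
width: 0.0126
```

```bash
python3 go.py .4494 -.2235 .0318 -1.713
```

```text
now 11.8 [ 0.4505 -0.2239  0.037 ] [-3.1388e+00 -5.0000e-04 -1.7125e+00] w 0.0126 F [-0.5 -0.7 -0.5]
shift [-0.001   0.0046  0.0207] turn [-0.0009 -0.0002  0.0002]
```

servo_tool(
  targets="0 0 0.002 0.006 0 0 0; 0 0 0.004 0.012 0 0 0; 0 0 0.004 0.017 0 0 0; 0 0 0.004 0.017 0 0 0; 0 0 0.004 0.017 0 0 0",
)

```text
time: 12.22
tool_pos: [0.4494, -0.2243, 0.0329]
ee_rot: [-3.139, -0.001, -1.713]
wrist_force: [-0.8, -1.2, -1.7]
width: 0.0129
```

```bash
python3 go.py .4494 -.2235 .0318 -1.713
```

```text
now 12.2167 [ 0.4494 -0.2243  0.0329] [-3.1388e+00 -6.0000e-04 -1.7133e+00] w 0.0129 F [-0.8 -1.2 -1.7]
shift [-0.0031  0.0007  0.0042] turn [-0.0009 -0.0002 -0.0001]
```

servo_tool(
  targets="0 0 0 0.003 0 0 0; 0 0 0 0.005 0 0 0; 0 0 0 0.005 0 0 0; 0 0 0 0.005 0 0 0",
)

```text
time: 12.55
tool_pos: [0.4496, -0.2244, 0.0319]
ee_rot: [-3.138, -0.001, -1.713]
wrist_force: [-0.2, -0.0, 1.5]
width: 0.0129
```

```bash
python3 shot.py w11
```

```text
12.55 [ 0.44964443 -0.22440386  0.03186652] [-3.13840839e+00 -8.72654875e-04 -1.71324433e+00]
```

View pics/w11.png

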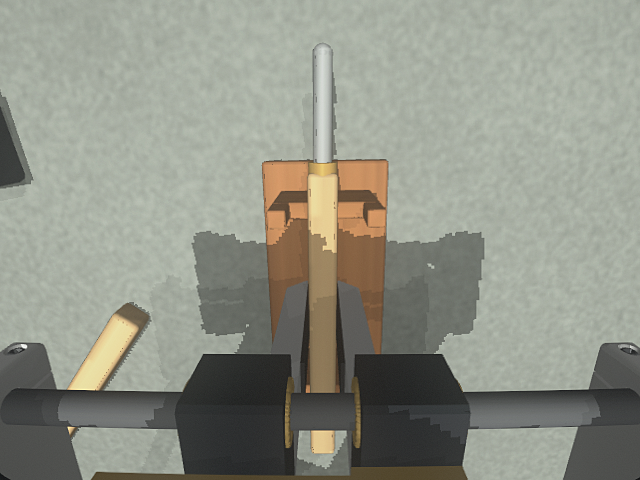

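The stylus lies between the fork's prongs as before, with slight contact. Releasing.

servo_tool(
  targets="0.1 0 0 0 0 0 0; 0.2 0 0 0 0 0 0; 0.4 0 0 0 0 0 0; 0.7 0 0 0 0 0 0; 1 0 0 0 0 0 0; 1 0 0 0 0 0 0; 1 0 0 0 0 0 0; 1 0 0 0 0 0 0; 1 0 0 0 0 0 0; 1 0 0 0 0 0 0; 1 0 0 0 0 0 0; 1 0 0 0 0 0 0",
)

```text
time: 13.6
tool_pos: [0.4494, -0.2242, 0.0314]
ee_rot: [-3.139, -0.001, -1.713]
wrist_force: [-0.3, 0.1, 0.4]
width: 0.0824
```

servo_tool(
  targets="1 0 0 0 0 0 0; 1 0 0 0 0 0 0; 1 0 0 0 0 0 0; 1 0 0 0 0 0 0; 1 0 0 0 0 0 0",
)

```text
time: 14.02
tool_pos: [0.4494, -0.2242, 0.0314]
ee_rot: [-3.139, -0.001, -1.713]
wrist_force: [0.3, 0.2, -1.5]
width: 0.0939
```

servo_tool(
  targets="1 0 0 -0.03 0 0 0; 1 0 0 -0.08 0 0 0; 1 0 0 -0.16 0 0 0; 1 0 0 -0.26 0 0 0; 1 0 0 -0.37 0 0 0; 1 0 0 -0.47 0 0 0; 1 0 0 -0.54 0 0 0; 1 0 0.05 -0.56 0 0 0; 1 0 0.11 -0.56 0 0 0; 1 0 0.13 -0.56 0 0 0; 1 0 0.13 -0.56 0 0 0",
)

```text
time: 14.93
tool_pos: [0.4163, -0.2194, 0.172]
ee_rot: [-3.138, -0.001, -1.714]
wrist_force: [0.2, 0.1, 0.7]
width: 0.0937
```

```bash
python3 shot.py w12; python3 - <<'E'
from h import *
from bench import vision
s=vision.snapshot("scene");crop(s["image"],100,200,430,370,2.4,"pics/sc12.png")
s=vision.snapshot("top");cv2.imwrite("pics/top12.png",s["image"][:,:,::-1])
E
```

```text
14.9333 [ 0.41629796 -0.21938151  0.17196475] [-3.13821298e+00 -9.10254463e-04 -1.71384988e+00]
```

View pics/w12.png

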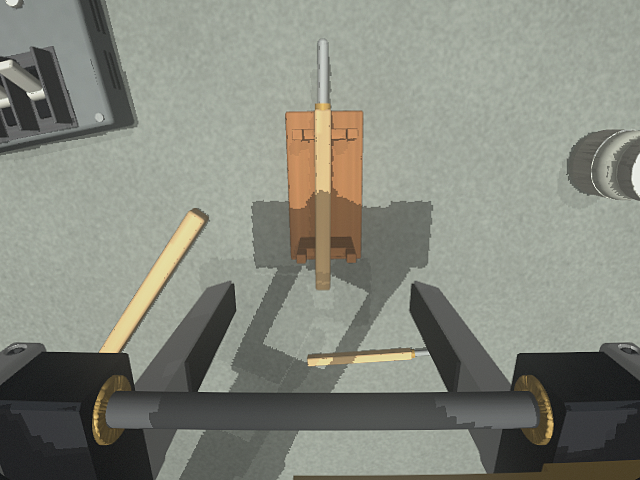

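View pics/sc12.png

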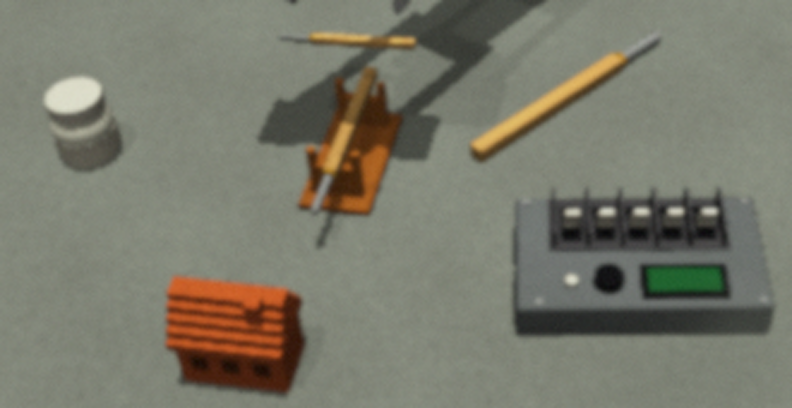

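View pics/top12.png

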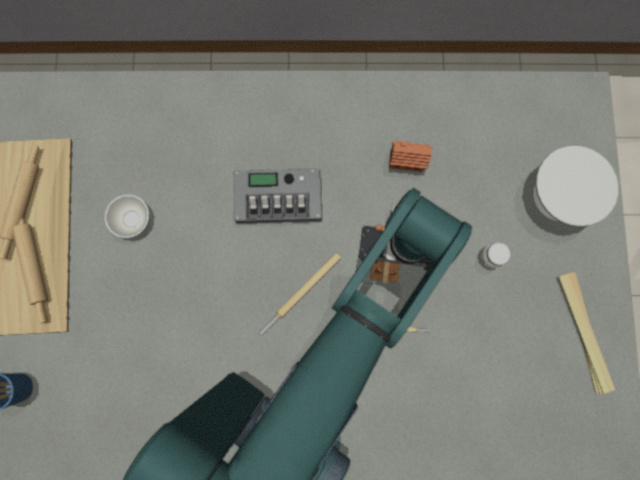

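All five levers look alike in both the scene and top pictures. The stylus (wrist 323,40 to 322,288) lies in both forks, and the bowl, house and jar are where they were. I'm handing in.

```bash
python3 -c "
from bench import robot;print(robot.close_job())"
```

```text
the job is handed in; nothing more can be done
None
```

I flipped the odd lever (slot y = -30 mm) over to the display side with the stylus from the rest. I pushed until it met its stop, where the wrist force rose to about 13 N. I then laid the stylus back across both forks, let go and backed away, and handed the job in at about 15 s of the 48 s allowed.

In the last scene and top pictures all five levers lean alike and the bowl, house and jar show no movement. The wrist and scene pictures show the stylus between the prongs of both forks. I judged that it lies level by eye, not by measurement. Early fixes of the stylus and panel positions from the different cameras disagreed by 2–4 mm, so I re-aimed with the wrist camera before grasping and before pushing. No check failed.

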